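# Free the stuck bolt of the test cage and hold its gate ajar

## Task

A screwdriver has been dropped through the upright sleeve on the test cage's gate as a lock pin: pull it out and stand it, blade down, in the empty steel tool pot. Then lift the sagging bolt by its upright handle so that its nose clears the bent-up lip of the keeper, slide it all the way out, and pull the self-closing gate ajar, about 8 cm at its free edge. Finish still holding the gate there in the fingers (it shuts if let go), and leave the spool, the jar and the meter where they stand.

Things in the scene. Friction and masses are not known exactly. Their poses are not given: they have to be found in the camera images.
- cage: fixed grey steel-barred test cage, 250 (x) x 330 (y) x 120 mm high, open at the top, a circuit board inside. Origin: centre of its underside; z up. The gate is in its -x side (towards the robot), the keeper at the -y end of that side. All offsets below given 'in cage axes' are from this origin, in mm, with the gate shut.
- screwdriver: loose screwdriver, 170 mm long, 80 g; steel blade 6 mm in diameter, 80 mm long; black round handle 24 mm in diameter, 90 mm long. Origin at the blade tip, z from tip to handle end (grip at z = 125 to 145). It starts upright in the gate sleeve, handle resting on the sleeve top, and must rise 80 mm to come free.
- sleeve_top (a point): centre of the top of the upright sleeve that holds the screwdriver: a 22 mm square block 40 mm tall with a 10 mm hole right through, on the gate, top at height 115, at (-152, -36) in cage axes. The screwdriver tip starts 80 mm below this point.
- pot: loose empty dark steel cup-shaped tool pot (the only open vessel), upright, 100 mm tall, 76 mm across the rim, wall 3 mm, floor about 4 mm thick, 0.5 kg. Origin at the centre of its underside.
- bolt_grip (a point): point on the axis of the upright round brass bolt handle (12 mm in diameter) where it is gripped from above: 17 mm below its top, 23 mm above the arm that joins it to the rod. At the start about (-152, -70, 153) in cage axes, 34 mm to the -y side of the screwdriver. Site axes turn with the gate: y along the bolt, away from the keeper.
- bolt_draw (a joint): how far the bolt is drawn out of the keeper, along the gate towards its hinge (cage +y when shut), 0 to 0.045 m; starts at 0 to 0.003. About 2 N to slide; stays where left. The lip stops the unlifted bolt at about 0.005; the screwdriver in its sleeve stops the handle at about 0.016. The gate is free of the keeper above 0.035.
- bolt_lift (a joint): how far the loose bolt is lifted in its tall staples, 0 (sagging, by its weight of 2 N) to 0.018 m (upper stop). It must be above about 0.011 while the nose passes the lip (bolt_draw about 0.004 to 0.025). The bolt sinks when let go.
- keeper_lip (a point): fixed steel keeper on the cage's jamb, open at the top: floor, a front plate towards the robot that holds the bolt's nose, and a bent-up lip 4 mm thick between nose and gate, top at height 94, at y = -136 in cage axes. The brass bolt's square nose (10 x 12 mm) hangs 10 mm below the lip's top. The point is the middle of the lip's top.
- gate (a joint): opening angle of the barred steel gate (232 mm wide, 12 mm thick, top at height 118; carries sleeve, staples and bolt), 0 (shut) to 1.3 rad. The hinge is vertical, at (-110, +121) in cage axes; the gate's free end swings towards the robot (cage -x). A spring shuts it: about 0.3 N m when shut, 0.65 N m at 0.35 rad (3 to 4 N at the bolt's handle).
- gate_edge (a point): top corner of the gate's free edge, 237 mm from the hinge axis, height 118 mm; at 0.35 rad it stands 82 mm from where it is when shut.
- spool: bystander: spool of solder, 60 mm across, 50 mm tall, standing. Origin: centre of its underside.
- flux: bystander: closed amber jar, 48 mm across, 85 mm tall. Origin: centre of its underside.
- meter: bystander: black multimeter lying flat, 150 x 78 x 34 mm (dial up to 46). Origin: centre of its underside.
Mind the look-alikes: they are no part of the job. There is more than one size of the screwdriver; the one meant has the size given above.

How it is judged:
By the outcome, as a careful person would: the job done as asked, in the order asked, and still so for the second after the job is handed in, while the arm keeps its last pose, push and grip.
It also fails if it takes over 54 s, if anything falls off the work surface, if the arm or the gripper's body presses on something with over 40 N, if the wrist force passes 120 N, or if a joint passes its speed limit or range.

## Robot

A 6-joint arm with a two-finger parallel gripper is mounted at the origin on the work surface. World frame = base frame: x ahead of the robot, y to its left, z up, the work surface at z = 0. Lengths are in mm, angles in rad, forces in N, time in s.
With the tool pointing down it reaches from about 350 to 875 mm from the base axis. Payload 4.2 kg.
Tool frame: the origin (TCP) lies midway between the tips of the shut fingers; the grasp point (between the pads) lies 19 mm behind it; z points along the fingers, y is the line along which they close (so a half turn about z gives the same grasp; the last joint's range is limited). The gripper opens to 85 mm and grips with 20 to 120 N. Pads are 22 mm wide; open, the fingers measure 114 mm over their backs; the gripper's body (76 mm by 85 mm) begins 54 mm behind the grasp point. The pads swing forward as they close: fully open they stand 13 mm farther back than shut.
Start: joints at [1.515, 0.385, 0.008, 0, -1.194, -0.259], TCP at [193.484, 594.275, 231.312] pointing down, gripper open.
Joint ranges: [-3.14, 3.14], [-1.21, 2.06], [-1.07, 1.41], [-3.16, 2.05], [-2.99, -0.16], [-3.1, 3.1]. Speed limits (rad/s): [2.79, 2.79, 3.14, 3.14, 3.14, 3.14].

## Interface

Orientations are given as a unit quaternion [x, y, z, w].
In Python, from bench import * gives the robot as it stands.
- The arm moves only by the tool drive_tool, never from a script. Its argument "plan" is a list that holds one entry, the list of rows, each a list of 5 numbers: the closure, from -1 (fully open) to 1 (shut), then the shift along the world's x, y, z in mm, then the turn about the world's z in degrees. A call has 1 to 20 rows; each row shifts and turns the commanded pose from where the row before left it; what a row does not reach is not made up. A row lasts 1/12 s, in which the tool goes at most 41.7 mm and 7.16 degrees, less where a joint would pass 70% of its speed; a pose out of reach is approached as far as the arm can. A call is refused whole if a number of a shift passes 41.7 or a number of a turn 7.16, either way. A call with a gripper value outside its range is refused whole. The fingers move at their own pace and stop on an object; the grip force is fixed at half the most. Time passes only in rows, so rows that do not move let the fingers close. It gives the time, the measured TCP pose, the force, the opening and the grip force at its end, in the units of the state.
- read_state(): the state, without advancing time (a new reading comes with each control period).
- get_image(name): name is "side" or "top"; returns (picture, depth): 400x640x3 uint8, red, green, blue; 400x640 float32, mm along the optical axis (not along the pixel's ray), 0 where there is no reading.
- camera_model(name): a dict with "fx", "fy", "cx", "cy" (pixels), "distortion" ([k1, k2, p1, p2, k3] as OpenCV has them; the pictures are not rectified), "R" (3x3) and "t" (3): a world point X has camera coordinates R X + t. Camera axes: x right, y down, z forward; pixel columns grow to the right and rows downward; lengths in mm; the calibration is good to about 2 mm. A picture is of the moment at which its call begins. camera_model takes no time and is no camera call.
- job_done(): hands the job in; it is judged then, once.
The state is a dict: "clock": time; "joints": joint angles; "joint_vel": joint speeds; "joint_efforts": joint torques, N m; "position": TCP position; "ee_rot": TCP orientation; "contact_force": force on the tool from outside, world axes, zero at the start; "wrist_torque": the same for the moment, N m; "gripper_width": finger opening in mm; "grasp_force": force on a finger pad.
Only numpy, scipy, OpenCV 4.12 (cv2) and the standard library are available. Lean on these libraries where they do the work, as an engineer would, in place of code of your own. Each camera call takes 0.05 s, during which the arm holds its last target. There are 200 camera calls.

## Working session

There is one attempt and no reset: what is moved stays moved. The work goes in short steps, Python scripts to look and compute and a tool call to move; the robot and the scene stay as the last step left them, time stands still between calls to the robot, and variables do not carry over. Pictures are saved under pics/ and viewed, at most 10 in all, crops included, and the job is handed in when it is done.

Besides the shell and the picture viewer there is one more tool, called after "Request:" in YAML: its name, and indented under it one key for each argument. drive_tool: Moves the arm, as the interface text tells. Its arguments: {"type":"object","properties":{"plan":{"type":"array"}},"required":["plan"]}

```bash
mkdir -p pics; cat > h.py <<'E'
from bench import *
import numpy as np, cv2
def grab(n,save=None):
    im,d=get_image(n)
    np.savez(''+n+'.npz',im=im,d=d)
    if save: cv2.imwrite('pics/'+save,im[:,:,::-1])
    return im,d
def KD(n):
    m=camera_model(n); return m,np.array([[m['fx'],0,m['cx']],[0,m['fy'],m['cy']],[0,0,1.]]),np.array(m['distortion'],float)
def rays(n,uv):
    m,K,D=KD(n); p=cv2.undistortPoints(np.array(uv,float).reshape(-1,1,2),K,D).reshape(-1,2)
    R=np.array(m['R']);t=np.array(m['t']).ravel()
    return -R.T@t, np.c_[p,np.ones(len(p))]@R
def onz(n,uv,z):
    c,r=rays(n,uv); return c+r*((z-c[2])/r[:,2])[:,None]
def dep(n,uv,d):
    c,r=rays(n,uv); return c+r*np.array(d).reshape(-1,1)
def proj(n,X):
    m,K,D=KD(n); R=np.array(m['R']);t=np.array(m['t'],float).ravel()
    return cv2.projectPoints(np.array(X,float).reshape(-1,1,3),cv2.Rodrigues(R)[0],t,K,D)[0].reshape(-1,2)
def cloud(n,d):
    v,u=np.nonzero(d>0); P=dep(n,np.c_[u,v],d[v,u]); o=np.full(d.shape+(3,),np.nan); o[v,u]=P; return o
E
python3 - <<'E'
from h import *
a,_=grab('top','t1.png');b,_=grab('side','s1.png')
s=read_state();print({k:np.round(v,3) for k,v in s.items()})
for n in('top','side'):
    print(rays(n,[[320,200]]))
E
```

```text
{'clock': np.float64(0.1), 'joints': array([ 1.515,  0.385,  0.007, -0.   , -1.194, -0.259]), 'joint_vel': array([-0.001, -0.001,  0.002,  0.   , -0.   , -0.001]), 'joint_efforts': array([-1.0000e-03, -3.9332e+01,  1.8893e+01,  4.1980e+00, -3.0000e-03,
        0.0000e+00]), 'position': array([193.36 , 593.803, 230.347]), 'ee_rot': array([ 0.988, -0.157, -0.   ,  0.001]), 'contact_force': array([-0.511, -0.406, -0.167]), 'wrist_torque': array([-0.035,  0.014,  0.009]), 'grasp_force': np.float64(0.0), 'gripper_width': np.float64(85.568)}
(array([ 419.9127176 ,   -7.62781183, 1331.33357442]), array([[ 0.14717156,  0.00710115, -0.98915191]]))
(array([ 134.72633191, -579.69146897,  665.96603204]), array([[ 0.48949681,  0.62567832, -0.60747991]]))
```

View pics/t1.png

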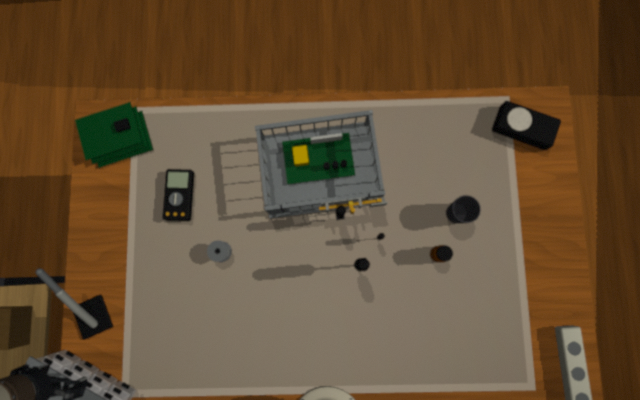

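View pics/s1.png

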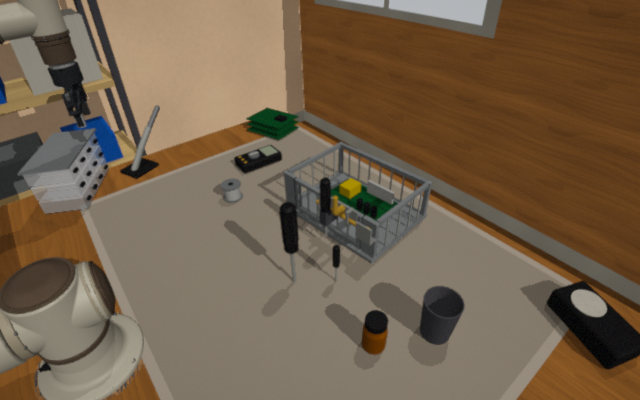

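The top view shows the cage around (320,165), with its gate on the lower side. The candidates for the screwdriver are:
- The one in the gate sleeve, top (340,212) / side (325,195).
- The big free-standing one, top (362,264) / side (289,235).
- The small one, top (380,236) / side (336,258).

The candidates for the pot are the dark cup at top (463,210) / side (441,315) and the closed jar at top (441,254). I choose the sleeve screwdriver and the dark cup.

```bash
python3 - <<'E'
from h import *
T=np.load('top.npz');S=np.load('side.npz')
ct=cloud('top',T['d']);cs=cloud('side',S['d'])
a=cv2.resize(T['im'][100:290,240:490,::-1],None,fx=3.2,fy=3.2,interpolation=cv2.INTER_CUBIC)
cv2.imwrite('pics/t1c.png',np.clip(a*1.6,0,255).astype(np.uint8)[:600])
a=cv2.resize(S['im'][140:360,260:480,::-1],None,fx=2.7,fy=2.7,interpolation=cv2.INTER_CUBIC)
cv2.imwrite('pics/s1c.png',np.clip(a*1.4,0,255).astype(np.uint8)[:600])
# cage rim from top
z=ct[...,2]; u,v=np.meshgrid(np.arange(640),np.arange(400))
m=(z>110)&(z<127)&(u>245)&(u<395)&(v>100)&(v<225)
P=ct[m][:,:2].astype(np.float32);print(len(P),np.median(z[m]));
r=cv2.minAreaRect(P);print(r,cv2.boxPoints(r))
# blobs above the table
for name,(u0,u1,v0,v1) in dict(sd=(332,347,203,222),bolt=(347,360,198,214),big=(352,372,255,273),small=(374,387,230,242),pot=(445,482,195,225),jar=(430,455,244,264),spool=(206,234,240,262),meter=(162,195,168,222)).items():
    Q=ct[v0:v1,u0:u1].reshape(-1,3);Q=Q[Q[:,2]>20]
    zt=np.nanpercentile(Q[:,2],97);q=Q[Q[:,2]>zt-8]
    print(name,np.round([len(q),zt]),q.mean(0).round(1),'mid',((q.max(0)+q.min(0))/2).round(1),(q.max(0)-q.min(0)).round(0))
E
```

```text
1896 118.99046929319536
((688.2664184570312, 0.1261138916015625), (285.27783203125, 325.9361267089844), 6.193758010864258) [[ 528.8773   146.75342]
 [ 564.04297 -177.28012]
 [ 847.6555  -146.50119]
 [ 812.48987  177.53235]]
sd [ 70. 207.] [561.3 -49.9 203.6] mid [561.7 -49.7 204.7] [20. 22. 10.]
bolt [ 20. 171.] [564.8 -80.5 169. ] mid [565.1 -80.4 168.4] [10. 10.  8.]
big [112. 231.] [426.9 -96.9 226.7] mid [427.7 -97.3 227.4] [28. 27.  9.]
small [ 30. 116.] [ 501.5 -158.5  112.8] mid [ 502.1 -159.4  112.6] [14. 14.  8.]
pot [128. 102.] [ 569.3 -392.9   99.3] mid [ 569.7 -388.9  100.1] [74. 74. 12.]
jar [178.  90.] [ 452.6 -328.9   85.7] mid [ 451.7 -329.2   87.7] [40. 41. 12.]
spool [321.  54.] [474.3 292.3  49.8] mid [474.3 292.5  51.5] [56. 58. 10.]
meter [495.  42.] [638.3 415.7  37.5] mid [641.7 415.9  42.1] [147.  78.  15.]
```

View pics/t1c.png

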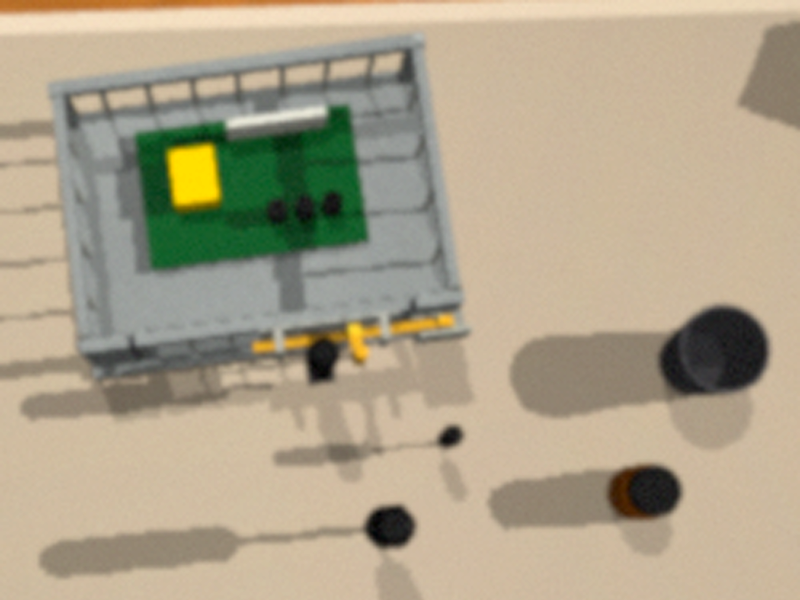

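View pics/s1c.png

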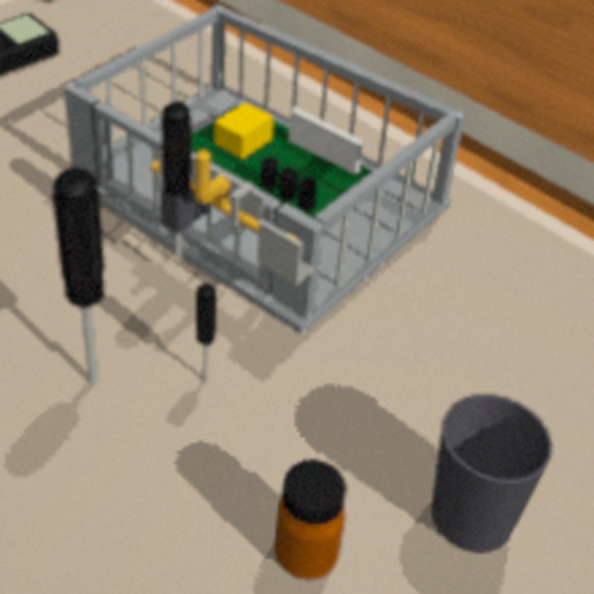

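The crops confirm the choice. The gate screwdriver sits in its sleeve at about (320,355) in the top crop and (177,165) in the side crop, and the bolt handle stands right beside it. The free-standing decoys are larger and smaller. The cage is yawed about +6.2°, and the pot is at about (570,-389).

Request:
drive_tool:
  plan:
    - [[-1, 18.4, -32.2, 2, -3.3], [-1, 18.4, -32.2, 2, -3.3], [-1, 18.4, -32.2, 2, -3.3], [-1, 18.4, -32.2, 2, -3.3], [-1, 18.4, -32.2, 2, -3.3], [-1, 18.4, -32.2, 2, -3.3], [-1, 18.4, -32.2, 2, -3.3], [-1, 18.4, -32.2, 2, -3.3], [-1, 18.4, -32.2, 2, -3.3], [-1, 18.4, -32.2, 2, -3.3], [-1, 18.4, -32.2, 2, -3.3], [-1, 18.4, -32.2, 2, -3.3], [-1, 18.4, -32.2, 2, -3.3], [-1, 18.4, -32.2, 2, -3.3], [-1, 18.4, -32.2, 2, -3.3], [-1, 18.4, -32.2, 2, -3.3], [-1, 18.4, -32.2, 2, -3.3], [-1, 18.4, -32.2, 2, -3.3], [-1, 18.4, -32.2, 2, -3.3], [-1, 18.4, -32.2, 2, -3.3]]

```text
clock: 1.77
position: [561.8, -51.5, 271.0]
ee_rot: [0.742, -0.671, -0.0, 0.0]
contact_force: [0.4, 1.2, -0.7]
gripper_width: 85.6
grasp_force: 0.0
```

Request:
drive_tool:
  plan:
    - [[-1, -0.5, 1.5, -30, 0.4], [-1, 0, 0, -30, 0], [-1, 0, 0, -30, 0], [-1, 0, 0, -20, 0], [-1, 0, 0, -10, 0], [-1, 0, 0, 0, 0], [1, 0, 0, 0, 0], [1, 0, 0, 0, 0], [1, 0, 0, 0, 0], [1, 0, 0, 0, 0], [1, 0, 0, 0, 0], [1, 0, 0, 0, 0], [1, 0, 0, 0, 0], [1, 0, 0, 0, 0], [1, 0, 0, 0, 0]]

```text
clock: 3.02
position: [561.6, -48.2, 152.3]
ee_rot: [0.745, -0.667, 0.001, -0.001]
contact_force: [-0.7, 0.5, 6.2]
gripper_width: 22.7
grasp_force: 58.6
```

Request:
drive_tool:
  plan:
    - [[1, 0, 0, 5, 0], [1, 0, 0, 10, 0], [1, 0, 0, 15, 0], [1, 0, 0, 15, 0], [1, 0, 0, 15, 0], [1, 0, 0, 15, 0], [1, 0, 0, 15, 0], [1, 0, 0, 15, 0], [1, 0, 0, 15, 0], [1, 0, 0, 15, 0], [1, 0, 0, 15, 0], [1, 0, 0, 10, 0], [1, 0, 0, 0, 0]]

```text
clock: 4.1
position: [561.7, -48.3, 313.9]
ee_rot: [0.745, -0.667, 0.001, -0.001]
contact_force: [-0.2, 0.6, -0.8]
gripper_width: 22.6
grasp_force: 59.0
```

```bash
python3 - <<'E'
from h import *
b,_=grab('side')
a,_=grab('top')
cv2.imwrite('pics/s2.png',np.clip(cv2.resize(b[40:360,200:500,::-1],None,fx=1.8,fy=1.8)*1.4,0,255).astype(np.uint8))
ct=cloud('top',np.load('top.npz')['d'])
Q=ct[190:230,440:490].reshape(-1,3);q=Q[(Q[:,2]>90)&(Q[:,2]<110)]
c,R=cv2.minEnclosingCircle(q[:,:2].astype(np.float32));print(c,R,len(q))
# bolt top via side yellow mask? check sd tip
print(proj('side',[[561.6,-48.2,185],[561.6,-48.2,310],[569.7,-388.9,100]]))
E
```

```text
(569.3860473632812, -388.730224609375) 38.25837326049805 154
[[323.44726057 185.93939815]
 [322.57178294 137.03660474]
 [442.67204015 301.17320035]]
```

View pics/s2.png

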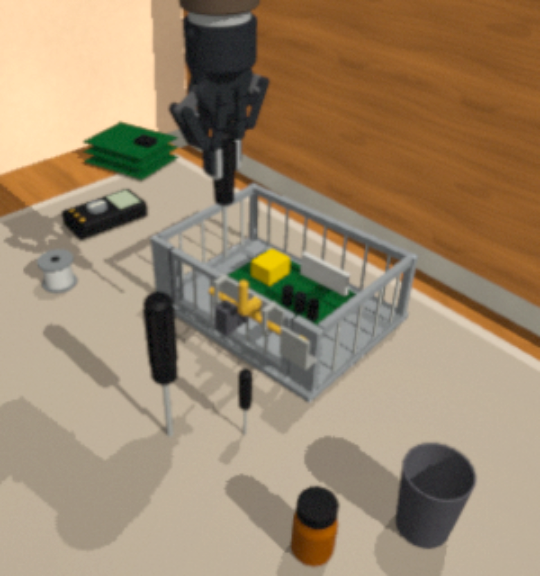

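The side view shows the screwdriver in the fingers (handle at about (224,180)) and the sleeve empty at (228,318). The pot at (435,480) has its centre at (569.4,-388.7).

Request:
drive_tool:
  plan:
    - [[1, 0.5, -15, 0, 0], [1, 0.8, -34, 0, 0], [1, 0.8, -34, 0, 0], [1, 0.8, -34, 0, 0], [1, 0.8, -34, 0, 0], [1, 0.8, -34, 0, 0], [1, 0.8, -34, 0, 0], [1, 0.8, -34, 0, 0], [1, 0.8, -34, 0, 0], [1, 0.8, -34, 0, 0], [1, 0.6, -20, 0, 0], [1, 0, 0, 0, 0], [1, 0, 0, 0, 0]]

```text
clock: 5.28
position: [568.5, -390.0, 308.6]
ee_rot: [0.745, -0.668, -0.002, 0.0]
contact_force: [-0.3, 1.0, -1.1]
gripper_width: 22.7
grasp_force: 58.9
```

Request:
drive_tool:
  plan:
    - [[1, 0.5, 1, -15, 0], [1, 0, 0, -20, 0], [1, 0, 0, -20, 0], [1, 0, 0, -20, 0], [1, 0, 0, -20, 0], [1, 0, 0, -20, 0], [1, 0, 0, -20, 0], [1, 0, 0, -15, 0], [1, 0, 0, -10, 0], [1, 0, 0, -10, 0], [1, 0, 0, -5, 0], [1, 0, 0, -3, 0], [1, 0, 0, 0, 0], [1, 0, 0, 0, 0]]

```text
clock: 6.45
position: [570.2, -388.4, 134.1]
ee_rot: [0.745, -0.667, 0.001, -0.0]
contact_force: [0.1, -0.4, -1.3]
gripper_width: 22.9
grasp_force: 58.9
```

Request:
drive_tool:
  plan:
    - [[1, 0, 0, -3, 0], [1, 0, 0, -3, 0], [1, 0, 0, -2, 0], [1, 0, 0, -2, 0], [1, 0, 0, 0, 0]]

```text
clock: 6.87
position: [569.4, -388.1, 122.7]
ee_rot: [0.745, -0.667, -0.001, 0.0]
contact_force: [-0.6, -0.4, -1.3]
gripper_width: 22.8
grasp_force: 58.9
```

Request:
drive_tool:
  plan:
    - [[0.2, 0, 0, 0, 0], [0, 0, 0, 0, 0], [-0.5, 0, 0, 0, 0], [-1, 0, 0, 0, 0], [-1, 0, 0, 0, 0], [-1, 0, 0, 0, 0], [-1, 0, 0, 0, 0], [-1, 0, 0, 0, 0], [-1, 0, 0, 10, 0], [-1, 0, 0, 25, 0], [-1, 0, 0, 35, 0], [-1, 0, 0, 35, 0], [-1, 0, 0, 35, 0], [-1, 0, 0, 20, 0], [-1, 0, 0, 0, 0]]

```text
clock: 8.12
position: [571.6, -389.7, 291.6]
ee_rot: [0.745, -0.667, 0.007, -0.001]
contact_force: [1.1, -0.0, 0.9]
gripper_width: 85.3
grasp_force: 0.0
```

```bash
python3 - <<'E'
from h import *
b,_=grab('side')
cv2.imwrite('pics/s3.png',np.clip(cv2.resize(b[60:380,230:530,::-1],None,fx=1.8,fy=1.8)*1.4,0,255).astype(np.uint8))
im,d=grab('side'); cs=cloud('side',d)
h=cv2.cvtColor(im,cv2.COLOR_RGB2HSV)
m=(h[...,0]>12)&(h[...,0]<32)&(h[...,1]>150)&(h[...,2]>70)
u,v=np.meshgrid(np.arange(640),np.arange(400)); m&=(u>318)&(u<350)&(v>180)&(v<225)
Q=cs[m]; Q=Q[Q[:,2]>135]; print(len(Q),Q.mean(0),Q.min(0),Q.max(0))
print(read_state()['position'])
E
```

```text
58 [564.224811   -83.77975875 154.61192759] [560.43981769 -87.9831195  135.61473733] [570.79049657 -76.73281264 170.55803194]
[ 569.97709468 -388.18313756  285.08169287]
```

View pics/s3.png

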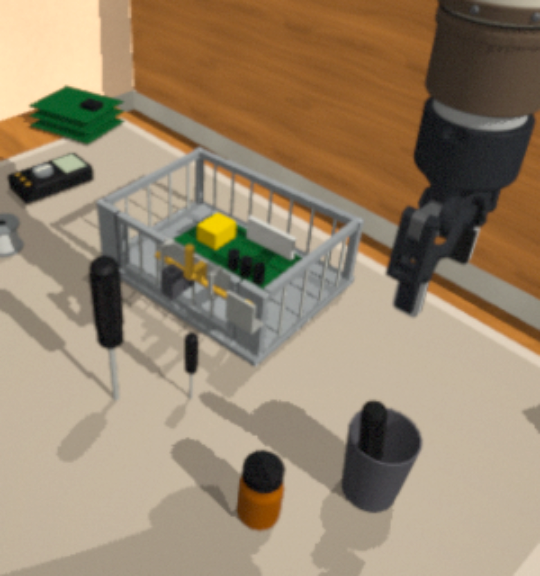

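The screwdriver is standing in the pot at (375,430) in the crop, and the bolt handle is at (190,262). From the two views the handle axis is at about (565.5,-80.5).

Request:
drive_tool:
  plan:
    - [[-1, 0, 20, 0, 0], [-1, -0.5, 34, 0, 0], [-1, -0.5, 34, 0, 0], [-1, -0.5, 34, 0, 0], [-1, -0.5, 34, 0, 0], [-1, -0.5, 34, 0, 0], [-1, -0.5, 34, -10, 0], [-1, -0.5, 34, -15, 0], [-1, -0.5, 30, -15, 0], [-1, -0.5, 19, -15, 0], [-1, 0, 0, -10, 0], [-1, 0, 0, 0, 0]]

```text
clock: 9.22
position: [563.1, -80.3, 214.6]
ee_rot: [0.746, -0.666, -0.003, 0.003]
contact_force: [-0.5, 0.5, 0.1]
gripper_width: 85.2
grasp_force: 0.0
```

Request:
drive_tool:
  plan:
    - [[-1, 2.5, 0, -15, 0], [-1, 0, 0, -20, 0], [-1, 0, 0, -20, 0], [-1, 0, 0, -15, 0], [-1, 0, 0, -5, 0], [-1, 0, 0, 0, 0], [-1, 0, 0, 0, 0]]

```text
clock: 9.8
position: [568.3, -82.1, 143.9]
ee_rot: [0.745, -0.667, 0.0, -0.0]
contact_force: [0.4, -0.4, -0.3]
gripper_width: 85.6
grasp_force: 0.0
```

Request:
drive_tool:
  plan:
    - [[-1, -1, 1, -5, 0], [-1, 0, 0, 0, 0], [1, 0, 0, 0, 0], [1, 0, 0, 0, 0], [1, 0, 0, 0, 0], [1, 0, 0, 0, 0], [1, 0, 0, 0, 0], [1, 0, 0, 0, 0], [1, 0, 0, 0, 0], [1, 0, 0, 0, 0], [1, 0, 0, 0, 0], [1, 0, 0, 0, 0], [1, 0, 0, 0, 0], [1, 0, 0, 0, 0]]

```text
clock: 10.97
position: [566.9, -80.2, 138.5]
ee_rot: [0.745, -0.667, 0.0, -0.0]
contact_force: [-0.7, 0.8, 1.7]
gripper_width: 10.2
grasp_force: 58.4
```

Request:
drive_tool:
  plan:
    - [[1, 0, 0, 3, 0], [1, 0, 0, 4, 0], [1, 0, 0, 4, 0], [1, 0, 0, 3, 0], [1, 0, 0, 1, 0], [1, 0, 0, 0, 0], [1, 0, 0, 0, 0]]

```text
clock: 11.55
position: [566.7, -80.2, 153.3]
ee_rot: [0.745, -0.667, -0.0, -0.0]
contact_force: [1.0, -0.0, -2.8]
gripper_width: 10.4
grasp_force: 58.4
```

Request:
drive_tool:
  plan:
    - [[1, -0.2, 2, 0, 0], [1, -0.4, 4, 0, 0], [1, -0.4, 4, 0, 0], [1, -0.4, 4, 0, 0], [1, -0.4, 4, 0, 0], [1, -0.4, 4, 0, 0], [1, -0.4, 4, 0, 0], [1, -0.4, 4, 0, 0], [1, -0.4, 4, 0, 0], [1, -0.4, 4, 0, 0], [1, -0.3, 3, 0, 0], [1, 0, 0, 0, 0], [1, 0, 0, 0, 0]]

```text
clock: 12.63
position: [562.4, -38.5, 153.1]
ee_rot: [0.745, -0.667, -0.0, -0.0]
contact_force: [-1.0, 2.0, -1.9]
gripper_width: 10.4
grasp_force: 58.4
```

Request:
drive_tool:
  plan:
    - [[1, -0.1, 1, 0, 0], [1, -0.1, 1, 0, 0], [1, -0.1, 1, 0, 0], [1, 0, 0, 0, 0], [1, 0, 0, 0, 0]]

```text
clock: 13.05
position: [562.4, -37.7, 153.6]
ee_rot: [0.745, -0.667, 0.001, 0.001]
contact_force: [0.2, -6.8, -2.0]
gripper_width: 10.1
grasp_force: 58.4
```

Request:
drive_tool:
  plan:
    - [[1, -5.2, 0.6, 0, -2], [1, -5.2, 1.1, 0, -2], [1, -5.1, 1.4, 0, -2], [1, -5.1, 1.5, 0, -2], [1, -5, 1.8, 0, -2], [1, 0, 0, 0, 0], [1, 0, 0, 0, 0]]

```text
clock: 13.63
position: [536.9, -31.0, 153.7]
ee_rot: [-0.685, 0.729, -0.001, -0.0]
contact_force: [1.6, -7.4, -2.1]
gripper_width: 10.1
grasp_force: 58.5
```

Request:
drive_tool:
  plan:
    - [[1, -5, 1.3, 0, -2], [1, -4.9, 1.7, 0, -2], [1, -4.8, 2, 0, -2], [1, -4.7, 2, 0, -2], [1, -4.6, 2.2, 0, -2], [1, 0, 0, 0, 0], [1, 0, 0, 0, 0], [1, 0, 0, 0, 0]]

```text
clock: 14.3
position: [513.6, -20.9, 153.6]
ee_rot: [-0.619, 0.786, -0.001, 0.0]
contact_force: [2.2, -3.2, -1.6]
gripper_width: 10.3
grasp_force: 58.6
```

```bash
python3 - <<'E'
from h import *
b,_=grab('side'); a,d=grab('top')
A=np.clip(cv2.resize(b[100:360,230:480,::-1],None,fx=1.6,fy=2)*1.4,0,255).astype(np.uint8)
B=np.clip(cv2.resize(a[100:290,240:490,::-1],(400,520))*1.6,0,255).astype(np.uint8)
cv2.imwrite('pics/f1.png',np.hstack([A,B])[:520,:800])
th=np.radians(6.2)
H=np.array([562.4+26,-37.7+149.7]);r=np.array([0,-1.])*237
# steel points z 95..125 outside shut gate line, in cage axes
ct=np.concatenate([cloud('side',np.load('side.npz')['d']).reshape(-1,3),])
R=np.array([[np.cos(th),-np.sin(th)],[np.sin(th),np.cos(th)]])
q=(ct[:,:2]-H)@R  # cage axes rel hinge
m=(ct[:,2]>100)&(ct[:,2]<122)&(q[:,1]<-170)&(q[:,1]>-245)&(q[:,0]<-35)&(q[:,0]>-130)
print(m.sum(), q[m].mean(0), np.percentile(np.arctan2(-q[m][:,0],-q[m][:,1]),[5,25,50,75,95]), np.hypot(*q[m].T).max())
s=read_state();print(s['position'],s['contact_force'],s['joints'])
E
```

```text
219 [ -83.04447247 -204.07525879] [0.32152141 0.34296016 0.38098846 0.42825936 0.47197205] 239.97650417739274
[513.45447552 -20.78559656 153.46990953] [ 2.61742605 -2.59212607 -2.37282991] [ 2.75982541e-01  2.70866509e-01 -3.74750825e-01  4.69233901e-04
 -9.24294600e-01 -5.13648434e-01]
```

View pics/f1.png

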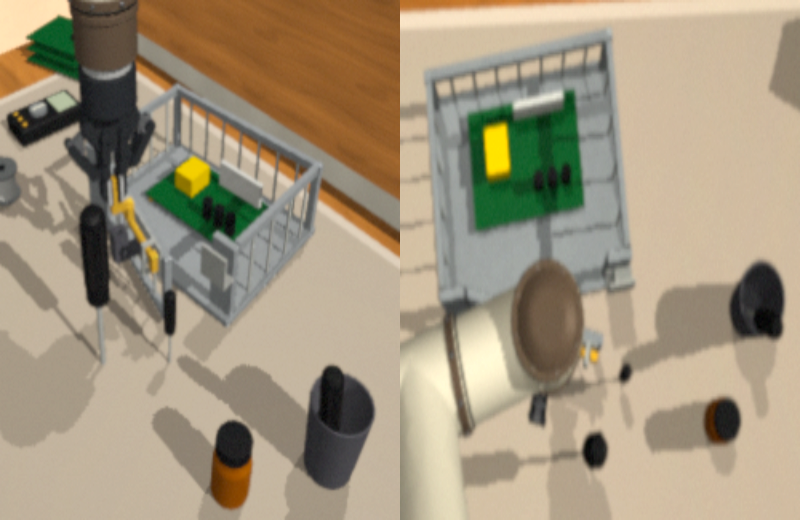

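The view shows the gate ajar: its free edge is at about (165,262) in the left half, and the bolt handle is in the fingers. The screwdriver stands in the pot and the decoys are untouched. The handle moved 51.7 mm at a radius of 152 mm, which is 0.34 rad, or about 81 mm at the edge.

```bash
python3 -c "
from bench import *
print(job_done())"
```

```text
the job is handed in; nothing more can be done
None
```

The job is handed in: the screwdriver stands blade down in the pot, the bolt was lifted over the lip and drawn out to its stop, and the gate is held about 8 cm ajar by the bolt handle, with the spool, jar and meter left untouched.

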